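# Clamp a distribution block in the ratchet bench clamp

### The arm

A 7-joint arm with a two-finger parallel gripper is mounted at the origin on the work surface. World frame = base frame: x ahead of the robot, y to its left, z up, the work surface at z = 0. Lengths are in mm, angles in rad, forces in N, time in s.
With the tool pointing down it reaches from about 400 to 875 mm from the base axis. Payload 4.4 kg.
Tool frame: the origin (TCP) lies at the very end of the fingers, on their centre line; the grasp point (between the pads) lies 19 mm behind it (ctrl.grasp_offset is the distance from the TCP to the grasp point, in mm); z points along the fingers, y is the line along which they close (so a half turn about z gives the same grasp; the last joint's range is limited). The gripper opens to 85 mm and grips with 20 to 120 N. Pads are 22 mm wide; open, the fingers measure 114 mm over their backs; the gripper's body (76 mm by 85 mm) begins 54 mm behind the grasp point. The pads swing forward as they close: fully open they stand 13 mm farther back than shut.
Start: joints at [-0.066, 0.628, 0.038, 1.517, -0.027, 0.996, -0.02], TCP at [650.014, 0.027, 231.313] pointing down, gripper open.
Joint ranges: [-3.06, 3.06], [-0.37, 2.12], [-1.25, 1.32], [0.18, 2.47], [-1.1, 4.24], [0.23, 1.98], [-2.94, 2.94]. Speed limits (rad/s): [2.57, 2.57, 3.14, 3.14, 3.14, 3.14, 3.14].

### API

Orientations are given as [roll, pitch, yaw] about the fixed x, y, z axes, in that order (R = Rz(yaw) Ry(pitch) Rx(roll)).
In Python, from cell import status, cams, ctrl gives the robot as it stands.
- The arm moves only by the tool move_arm, never from a script. Its argument "plan" is a list of rows, each a list of 3 entries, a list of its own where there are three numbers: the shift along the world's x, y, z in mm, then the turn, a rotation vector about the world's x, y, z in degrees, then the opening, from 0 (shut) to 1 (fully open). In form: [[[x, y, z], [wx, wy, wz], gripper], ...]. A call has 1 to 10 rows; each row shifts and turns the commanded pose from where the row before left it; what a row does not reach is not made up. A row lasts 1/8 s, in which the tool goes at most 62.5 mm and 10.7 degrees, less where a joint would pass 70% of its speed; a pose out of reach is approached as far as the arm can. A call with a gripper value outside its range is refused whole. The fingers move at their own pace and stop on an object; the grip force is fixed at half the most. Time passes only in rows, so rows that do not move let the fingers close. It gives the time, the measured TCP pose, the force, the opening and the grip force at its end, in the units of the state.
- status.read_state(): the state, without advancing time (a new reading comes with each control period).
- cams.get_image(name): name is "scene" or "side" or "wrist"; returns the picture (420x560x3 uint8, blue, green, red); there is no depth.
- cams.camera_params(name): a dict with "K" (3x3 intrinsics, pixels), "pose" (4x4, takes a point from camera to world coordinates); the wrist camera has in their place "tool_from_camera" (4x4, takes a point from camera to tool coordinates, whose origin is the TCP and whose axes are the flange's). Camera axes: x right, y down, z forward; pixel columns grow to the right and rows downward; lengths in mm; the calibration is good to about 2 mm. A picture is of the moment at which its call begins: read the wrist's pose just before it. camera_params takes no time and is no camera call.
- ctrl.finish_job(): hands the job in; it is judged then, once.
The state is a dict: "clock": time; "qpos": joint angles; "qd": joint speeds; "tau": joint torques, N m; "eef_pos": TCP position; "tool_rot": TCP orientation; "force": force on the tool from outside, world axes, zero at the start; "torque": the same for the moment, N m; "width": finger opening in mm; "gripper_force": force on a finger pad.
Only numpy, scipy, OpenCV 4.12 (cv2) and the standard library are available. Lean on these libraries where they do the work, as an engineer would, in place of code of your own. Each camera call takes 0.05 s, during which the arm holds its last target. There are 200 camera calls.

### The job

A contact module was left standing in the bench clamp, between the pusher pad and the distribution block: take it out and put it down in the empty open tray. Then pump the clamp's trigger until the pad has pushed the block up against the end stop and the pad's spring is squeezed about half way, never flat, or the plastic cracks; work it only by the trigger, do not push the bar, pad or block directly. Finish while holding the trigger squeezed so that the block stays gripped, and leave everything else on the bench where it is.

Things in the scene. Friction and masses are not known exactly. Their poses are not given: they have to be found in the camera images.
- clamp: bench clamp on a fixed steel base plate 360 x 130 x 12 mm; origin: centre of the plate's underside, z up, x = lengthwise, the way the pad pushes (roughly to the robot's left, world +y within 0.25 rad). In its frame the dark ratchet housing fills x -150..-50, y +-27, up to z 88 mm; the end stop stands at the +x end, handle and trigger at the -x end.
- stop_face (a point): middle of the end stop's working face (a steel plate 90 wide, 70 high), clamp x = +140 mm, 41 mm above the bench
- handle_top (a point): centre of the top of the fixed black handle, a post 16 (clamp x) x 26 (y) mm standing upright behind the trigger; clamp x = -126, 187 mm above the bench
- trigger (a joint): angle of the trigger lever, rad: 0 released, 0.36 fully squeezed (top swung back in clamp -x towards the handle); a spring returns it. A squeeze drives the push bar forward 60 mm per rad (about 21 mm in all) by a one-way ratchet of 5 mm pitch: up to 5 mm of each squeeze may be lost. On release the bar stays, but its brake slips back while the pad's spring presses with over about 7 N.
- trigger_pull (a point): point on the centre line of the aluminium trigger lever, 82 mm from its pivot and 158 mm above the bench when released; moves 29 mm in clamp -x when fully squeezed, for a force of 2 to 14 N. The lever is 13 mm thick (clamp x), 24 mm wide (y), reaches 20 mm higher and at rest leans 0.2 rad forward (to +x). Push it with a finger from the pad's side, or squeeze it against the handle.
- trigger_pivot (a point): the trigger's pivot, a pin along clamp y at clamp x = -95, 78 mm above the bench
- pusher (a joint): travel of the push bar in clamp +x, m: 0 fully back, 0.090 fully out. The bar runs 40 mm above the bench through the housing; its tail sticks out behind.
- pad (a joint): compression of the coil spring between the bar's yoke and the rubber pad, m: 0 free, 0.012 flat; 1 N per mm. About half squeezed = 0.006.
- pad_face (a point): centre of the working face of the rubber pad (50 wide, 44 high, 10 thick, z 20..64 above the bench); it is at clamp x = +6 mm + pusher - pad.
- block: grey plastic distribution block, 60 (x) x 90 (y) x 62 mm (z), about 0.35 kg, stands loose on the clamp's base plate in front of the end stop, a few mm short of it; origin at the centre of its underside, axes along the clamp's. It touches the end stop when its origin is at clamp x = +110 mm.
- module: white contact module, 30 (x) x 24 (y) x 52 mm (z), the upper 12 mm only 20 mm long in x; about 70 g, stands on the base plate between pad and block; origin at the centre of its underside. Easily gripped from above across its y.
- tray: empty open grey tray 150 (x) x 130 (y) x 35 mm, wall and floor 4 to 5 mm, lying to the left or right of the clamp; origin at the centre of its underside. It is heavy and does not slide.
- carton: closed cardboard box 130 x 120 x 70 mm on the side opposite to the tray, leave alone; origin under its centre
- driver: black-handled screwdriver lying along the far side of the clamp, leave alone
- busbar: flat copper bar 90 x 20 x 6 mm lying along the near side of the clamp, leave alone; origin under its centre
- contactor: black contactor 70 x 75 x 75 mm beyond the clamp, leave alone
- jar: round jar, 60 mm across and 70 mm high, beyond the clamp, leave alone
- dinrail: 200 mm length of aluminium mounting rail lying beyond the clamp, leave alone
- endcap: white plastic cap 35 x 50 x 30 mm beyond the clamp, leave alone
Mind the look-alikes: they are no part of the job. Leave any pink look-alike of the tray alone.

How it is judged (in metres and radians):
On the way, in this order (a step that is already met when the one before it is completed fails the run):
1. the module lies released in the tray (x of module in the frame of tray between -0.07 and 0.07 m and y of module in the frame of tray between -0.06 and 0.06 m and z of module in the frame of tray below 0.03 m and linear speed of module below 0.03 m/s and contact force between the fingers and module below 0.1 N), for 0.2 s.
2. the pad touches the block (contact force between pad and block above 0.5 N), for 0.1 s.
At the end, for the whole second after the job is handed in: Ends holding: fingers press the trigger (over 0.8 N, 0.02 rad), the pad spring is compressed 3 to 9 mm, the block stands square (0.08 rad) against the stop (origin past 108 mm in clamp x, within 20 mm of the centre line) under over 2 N, all still, and the module lies in the tray (value of joint pad between 0.003 and 0.009 m and contact force between pad and block above 2 N and x of block in the frame of clamp above 0.108 m and y of block in the frame of clamp between -0.02 and 0.02 m and angle between block's own z axis and vertical below 0.08 rad and angle between the x axis of block and the x axis of clamp, either way round below 0.08 rad and linear speed of block below 0.01 m/s and value of joint trigger above 0.02 rad and contact force between the fingers and trigger above 0.8 N and x of module in the frame of tray between -0.07 and 0.07 m and y of module in the frame of tray between -0.06 and 0.06 m and z of module in the frame of tray below 0.03 m and linear speed of module below 0.03 m/s); the arm keeps its last pose, push and grip.
It fails at once if the pad's spring is squeezed flat (over 11 mm) and the block crushed (value of joint pad above 0.011 m).
It fails at once if the robot pushes the bar or the pad directly (over 3 N) (contact force between the arm and pusher above 3 N).
It fails at once if the fingers push the bar or the pad directly (over 3 N) (contact force between the fingers and pusher above 3 N).
It fails at once if the robot pushes the block directly (over 5 N) (contact force between any of the arm, the fingers and block above 5 N).
It fails at once if another thing on the bench is moved by more than 40 mm (distance of any of carton, driver, busbar, contactor, jar, dinrail, endcap from where it was at the start of the episode above 0.04 m).
It also fails if it takes over 69 s, if anything falls off the work surface, if the arm or the gripper's body presses on something with over 40 N, if the wrist force passes 120 N, or if a joint passes its speed limit or range.

## Working session

There is one attempt and no reset: what is moved stays moved. The work goes in short steps, Python scripts to look and compute and a tool call to move; the robot and the scene stay as the last step left them, time stands still between calls to the robot, and variables do not carry over. Pictures are saved under pics/ and viewed, at most 10 in all, crops included, and the job is handed in when it is done.

Besides the shell and the picture viewer there is one more tool, called after ">>>" as name(argument=value, ...), one argument or row to a line, values as JSON. move_arm: Moves the arm, as the interface text tells. Its arguments: {"type":"object","properties":{"plan":{"type":"array","items":{"type":"array"}}},"required":["plan"]}

```bash
mkdir -p pics; cat > h.py <<'E'
import numpy as np, cv2
from cell import status,cams,ctrl
def cam(n):
    p=cams.camera_params(n); return np.array(p["K"]),np.array(p["pose"])
def ray(n,uv):
    K,P=cam(n); d=P[:3,:3]@np.linalg.solve(K,[uv[0],uv[1],1.]); return P[:3,3],d
def onz(n,uv,z):
    o,d=ray(n,uv); return o+d*(z-o[2])/d[2]
def proj(n,X):
    K,P=cam(n); c=P[:3,:3].T@(np.array(X,float)-P[:3,3]); p=K@c; return p[:2]/p[2]
E
python3 - <<'E'
from h import *
for n in("scene","side"):
    cv2.imwrite(f"pics/{n}.png",cams.get_image(n)); K,P=cam(n); print(n,K[0,0],P.round(2).tolist())
print(status.read_state())
E
```

```text
scene 388.3004638490778 [[-0.23, 0.83, -0.51, 1186.34], [0.97, 0.2, -0.11, 176.45], [0.01, -0.52, -0.85, 1186.74], [0.0, 0.0, 0.0, 1.0]]
side 513.7091754777684 [[0.69, -0.49, 0.53, -196.6], [-0.72, -0.48, 0.5, -665.67], [0.01, -0.73, -0.68, 1061.07], [0.0, 0.0, 0.0, 1.0]]
{'clock': 0.1, 'qpos': array([-0.06581117,  0.62926726,  0.03846117,  1.51829517, -0.02700995,
        0.99629126, -0.01999055]), 'qd': array([ 0.00205916, -0.0021694 , -0.00077822, -0.00419084,  0.00030622,
       -0.00033889,  0.00090628]), 'tau': array([ 3.65140630e-03, -5.64529252e+01,  1.23032581e+00, -1.93971133e+01,
        1.11524854e-02,  5.46943455e-03, -1.37002465e-05]), 'eef_pos': array([6.49426220e+02, 3.03571997e-02, 2.30463822e+02]), 'tool_rot': array([-3.13985013e+00,  2.02192087e-05,  1.57079765e+00]), 'force': array([ 0.45405301,  0.60437918, -0.61116964]), 'torque': array([ 0.03795972,  0.0609324 , -0.06971747]), 'gripper_force': 0.0, 'width': 85.43816930296755}
```

View pics/scene.png

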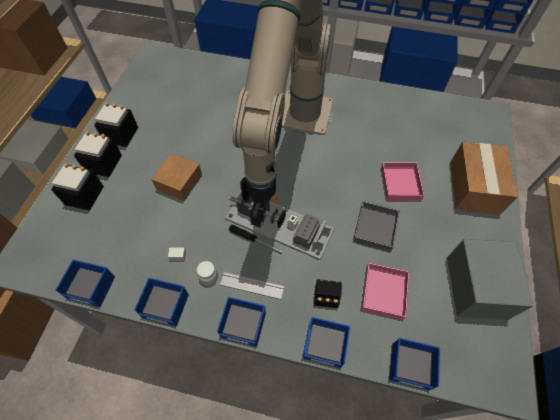

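View pics/side.png

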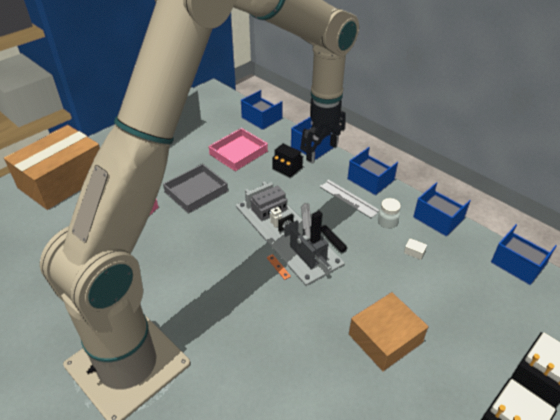

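Candidate trays: grey (scene 377,226 / side 196,187), pink ones (402,182) and (386,291), and blue bins. The grey one matches and lies left of the clamp, opposite the brown carton. I'll confirm it and the clamp in an enlarged crop.

```bash
python3 - <<'E'
from h import *
a=cv2.imread("pics/side.png")[155:290,155:355]; b=cv2.imread("pics/scene.png")[185:265,215:415]
a=cv2.resize(a,None,fx=4,fy=4,interpolation=cv2.INTER_CUBIC)[:540]
cv2.imwrite("pics/c1.png",a); cv2.imwrite("pics/c2.png",cv2.resize(b,None,fx=4,fy=4,interpolation=cv2.INTER_CUBIC))
E
```

```text
(no output)
```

View pics/c1.png

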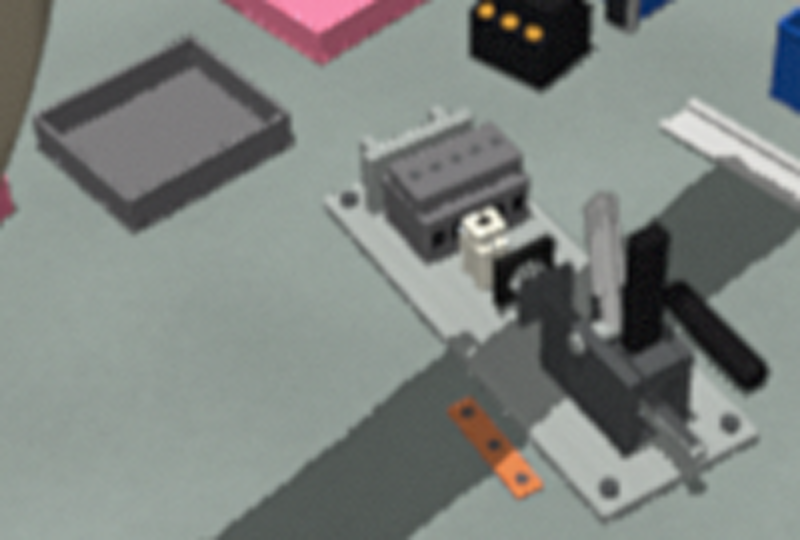

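View pics/c2.png

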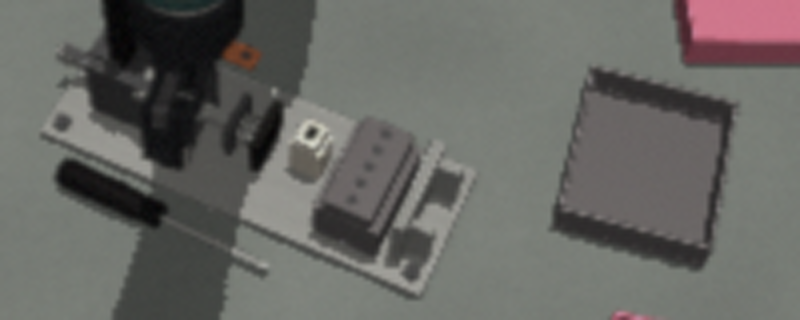

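The crops show the empty grey tray, the clamp, the white module (side crop 485,225), and the light lever and black handle behind it. Next I measure the corners.

```bash
python3 - <<'E'
from h import *
S=lambda u,v:(155+u/4-.4,155+v/4-.4)
C=lambda u,v:(215+u/4-.4,185+v/4-.4)
def tri(a,b):
    o1,d1=ray("side",a);o2,d2=ray("scene",b)
    A=np.stack([d1,-d2],1); t=np.linalg.lstsq(A,o2-o1,rcond=None)[0]
    p,q=o1+d1*t[0],o2+d2*t[1]; return ((p+q)/2).round(1),np.linalg.norm(p-q).round(1)
P={}
for n,uv in dict(pp=S(328,197),mp=S(605,512),mm=S(757,435)).items(): P[n]=onz("side",uv,12);print("side",n,P[n].round(1))
Q={}
for n,uv in dict(pp=C(475,172),pm=C(418,290),mm=C(42,133)).items(): Q[n]=onz("scene",uv,12);print("scene",n,Q[n].round(1))
c=(P["pp"]+P["mm"])/2;c2=(Q["pp"]+Q["mm"])/2
for c,M in((c,P),(c2,Q)):
    d=M["pp"]-M["mm"];print("centre",c.round(1),"diag",np.linalg.norm(d).round(1),"yaw",(np.arctan2(d[1],d[0])-np.arctan2(130,360)).round(3))
d=P["pp"]-P["mp"];print("long",np.linalg.norm(d),np.arctan2(d[1],d[0]))
d=Q["pm"]-Q["mm"];print("long",np.linalg.norm(d),np.arctan2(d[1],d[0]))
for n,uv in dict(a=S(38,120),b=S(190,38),c=S(292,118),d=S(137,205)).items(): print("tray",n,onz("side",uv,35).round(1))
for n,uv in dict(a=C(592,70),b=C(735,103),c=C(705,248),d=C(555,213)).items(): print("trayscene",n,onz("scene",uv,35).round(1))
print("module top",tri(S(485,222),C(312,132)),onz("side",S(485,222),64),onz("scene",C(312,132),64))
print("handle top",onz("side",S(648,235),187),"lever top",onz("side",S(602,200),178))
E
```

```text
side pp [522.1 212.   12. ]
side mp [ 446.4 -136.2   12. ]
side mm [ 565.5 -165.4   12. ]
scene pp [523.1 209.8  12. ]
scene pm [643.4 182.5  12. ]
scene mm [ 574.8 -163.3   12. ]
centre [543.8  23.3  12. ] diag 379.9 yaw 1.339
centre [549.   23.2  12. ] diag 376.7 yaw 1.362
long 356.35481060470954 1.3567934546661669
long 352.5707937679993 1.3748313542338886
tray a [409.9 413.8  35. ]
tray b [554.6 409.2  35. ]
tray c [546.7 278.   35. ]
tray d [403.4 285.5  35. ]
trayscene a [410.9 292.3  35. ]
trayscene b [415.  417.6  35. ]
trayscene c [561.2 404.9  35. ]
trayscene d [558.6 280.3  35. ]
module top (array([546.8,  70.2,  63.7]), np.float64(1.4)) [546.32673621  70.66263977  64.        ] [547.41677632  69.70119108  64.        ]
handle top [516.40957831 -99.61468409 187.        ] lever top [527.33068965 -52.06238489 178.        ]
```

>>> move_arm(
  plan=[
    [[-35, 23, 0], [0, 0, -6], 1],
    [[-35, 23, 0], [0, 0, -6], 1],
    [[-33, 24, 0], [0, 0, 0], 1],
    [[0, 0, -50], [0, 0, 0], 1],
    [[0, 0, -50], [0, 0, 0], 1],
    [[0, 0, 0], [0, 0, 0], 1],
    [[0, 0, 0], [0, 0, 0], 1],
  ],
)

```text
clock: 0.98
eef_pos: [548.0, 70.0, 132.4]
tool_rot: [3.14, -0.0, 1.361]
force: [1.3, -0.1, 0.8]
width: 85.3
gripper_force: 0.0
```

```bash
python3 - <<'E'
from h import *
from scipy.spatial.transform import Rotation as R
s=status.read_state(); im=cams.get_image("wrist"); cv2.imwrite("pics/w1.png",im)
p=cams.camera_params("wrist");K=np.array(p["K"]);T=np.array(p["tool_from_camera"]);print(T.round(2).tolist())
Rt=R.from_euler("xyz",s["tool_rot"]).as_matrix();print(s["eef_pos"],s["tool_rot"])
def w(uv,z):
    d=Rt@T[:3,:3]@np.linalg.solve(K,[*uv,1]);o=s["eef_pos"]+Rt@T[:3,3];return o+d*(z-o[2])/d[2]
hsv=cv2.cvtColor(im,cv2.COLOR_BGR2HSV);m=((hsv[...,2]>190)&(hsv[...,1]<60)).astype(np.uint8)
n,_,st,ce=cv2.connectedComponentsWithStats(m)
for i in np.argsort(-st[1:,4])[:3]+1: print(st[i],ce[i],w(ce[i],64))
E
```

```text
[[0.0, -0.95, -0.31, 79.81], [1.0, 0.0, 0.0, -0.11], [-0.0, -0.31, 0.95, -141.98], [0.0, 0.0, 0.0, 1.0]]
[547.97430989  69.99394004 132.44211256] [ 3.14016856e+00 -4.60402921e-04  1.36108421e+00]
[ 521  118   39  203 6019] [539.38112643 214.91194551] [733.79461054  37.56042444  64.        ]
[236  30  12  21 181] [242.03867403  39.99447514] [550.97645183 191.48357504  64.        ]
[556 264   4  51 133] [557.95488722 294.39849624] [751.48004046 -34.11715627  64.        ]
```

View pics/w1.png

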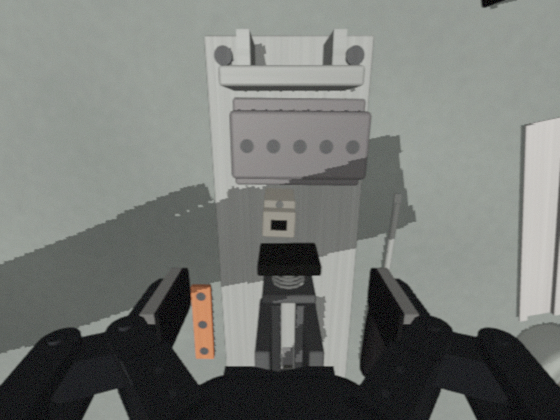

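The wrist view shows the module top at about (279,224), the pad's front edge at row 245, and the block at rows 110–185.

```bash
cat >> h.py <<'E'
from scipy.spatial.transform import Rotation as R
def wr(s,uv,z):
    p=cams.camera_params("wrist");K=np.array(p["K"]);T=np.array(p["tool_from_camera"])
    Rt=R.from_euler("xyz",s["tool_rot"]).as_matrix()
    d=Rt@T[:3,:3]@np.linalg.solve(K,[*uv,1]);o=s["eef_pos"]+Rt@T[:3,3];return o+d*(z-o[2])/d[2]
def cl(p,c=(545.5,23.2),a=1.362):
    d=np.array(p[:2])-c;return np.array([d[0]*np.cos(a)+d[1]*np.sin(a),-d[0]*np.sin(a)+d[1]*np.cos(a)])
E
python3 - <<'E'
from h import *
s=status.read_state()
for n,uv,z in[("modtop",(279,224),64),("modL",(263,224),64),("modR",(295,224),64),("modfront",(279,236),64),("modback",(279,211),64),("padtop",(289,244),64),("blkFL",(233,178),74),("blkFR",(366,178),74),("blkBL",(232,112),74),("blkBR",(370,112),74),
 ("plTL",(206,38),12),("plTR",(374,38),12),("plL",(219,260),12),("plR",(357,260),12)]:
    p=wr(s,uv,z);print(n,p.round(1),cl(p).round(1))
E
```

```text
modtop [548.8  69.7  64. ] [46.1  6.4]
modL [537.4  72.1  64. ] [46.2 18.1]
modR [560.3  67.2  64. ] [46.1 -5.3]
modfront [546.9  60.4  64. ] [36.6  6.4]
modback [550.9  79.5  64. ] [56.2  6.4]
padtop [552.8  52.5  64. ] [30.2 -1.1]
blkFL [526.5 111.6  74. ] [82.6 36.9]
blkFR [612.9  93.3  74. ] [ 82.5 -51.4]
blkBL [536.4 152.2  74. ] [124.3  35.6]
blkBR [620.4 134.4  74. ] [124.3 -50.2]
plTL [522.  209.4  12. ] [177.3  61.6]
plTR [646.9 183.   12. ] [177.4 -66. ]
plL [481.9  26.6  12. ] [-9.9 63. ]
plR [609.8  -0.8  12. ] [-10.1 -67.8]
```

>>> move_arm(
  plan=[
    [[1, 0, -50], [0, 0, 0], 1],
    [[0, 0, -40], [0, 0, 0], 1],
    [[0, 0, -15], [0, 0, 0], 1],
    [[0, 0, 0], [0, 0, 0], 1],
    [[0, 0, 0], [0, 0, 0.0], 0],
    [[0, 0, 0], [0, 0, 0], 0],
    [[0, 0, 0], [0, 0, 0], 0],
    [[0, 0, 0], [0, 0, 0], 0],
    [[0, 0, 0], [0, 0, 0], 0],
    [[0, 0, 0], [0, 0, 0], 0],
  ],
)

```text
clock: 2.28
eef_pos: [548.5, 70.1, 27.1]
tool_rot: [3.141, -0.0, 1.361]
force: [-1.6, -0.6, 5.1]
width: 23.2
gripper_force: 58.9
```

>>> move_arm(
  plan=[
    [[0, 0, 30], [0, 0, 0], 0],
    [[0, 0, 45], [0, 0, 0], 0],
    [[0, 0, 45], [0, 0, 0], 0],
    [[-11, 46, 0], [0, 0, 0], 0],
    [[-11, 46, 0], [0, 0, 0], 0],
    [[-11, 46, 0], [0, 0, 0], 0],
    [[-11, 46, 0], [0, 0, 0], 0],
    [[-11, 46, 0], [0, 0, 0], 0],
    [[-11, 47, 0], [0, 0, 0], 0],
    [[0, 0, 0], [0, 0, 0], 0],
  ],
)

```text
clock: 3.52
eef_pos: [479.3, 352.7, 146.0]
tool_rot: [-3.14, -0.003, 1.369]
force: [0.0, -0.4, -0.5]
width: 23.5
gripper_force: 58.6
```

>>> move_arm(
  plan=[
    [[0, 0, 0], [0, 0, 0], 0],
    [[0, 0, -40], [0, 0, 0], 0],
    [[0, 0, -40], [0, 0, 0], 0],
    [[0, 0, -30], [0, 0, 0], 0],
    [[0, 0, -15], [0, 0, 0], 0],
    [[0, 0, 0], [0, 0, 0], 0],
    [[0, 0, 0], [0, 0, 0], 0],
  ],
)

```text
clock: 4.4
eef_pos: [482.9, 346.8, 22.2]
tool_rot: [3.14, -0.001, 1.361]
force: [-0.2, -0.2, 0.4]
width: 23.4
gripper_force: 58.8
```

>>> move_arm(
  plan=[
    [[0, 0, -2], [0, 0, 0], 0],
    [[0, 0, 0], [0, 0, 0], 0],
    [[0, 0, 0], [0, 0, 0], 0.55],
    [[0, 0, 0], [0, 0, 0], 0.55],
    [[0, 0, 0], [0, 0, 0], 0.55],
    [[0, 0, 0], [0, 0, 0], 0.55],
    [[0, 0, 30], [0, 0, 0], 0.55],
    [[0, 0, 60], [0, 0, 0], 0.55],
    [[0, 0, 60], [0, 0, 0], 0.55],
    [[0, 0, 60], [0, 0, 0], 0.55],
  ],
)

```text
clock: 5.65
eef_pos: [481.8, 346.9, 231.3]
tool_rot: [3.142, -0.0, 1.361]
force: [1.4, 1.2, 0.4]
width: 47.3
gripper_force: 0.0
```

>>> move_arm(
  plan=[
    [[0, 0, 40], [0, 0, 0], 0],
    [[0, 0, 40], [0, 0, 0], 0],
    [[0, 0, 0], [0, 0, 0], 0],
    [[0, 0, 0], [0, 0, 0], 0],
  ],
)

```text
clock: 6.15
eef_pos: [481.5, 346.7, 308.7]
tool_rot: [-3.141, 0.001, 1.361]
force: [0.5, -0.7, 0.0]
width: -0.2
gripper_force: 0.0
```

```bash
python3 - <<'E'
from h import *
s=status.read_state();print(s["eef_pos"],s["force"])
a=cams.get_image("side");b=cams.get_image("scene")
cv2.imwrite("pics/side2.png",a);cv2.imwrite("pics/scene2.png",b)
o=np.vstack([cv2.resize(a[155:290,155:355],None,fx=2.5,fy=2.5,interpolation=cv2.INTER_CUBIC),cv2.resize(b[175:265,215:415],None,fx=2.5,fy=2.5,interpolation=cv2.INTER_CUBIC)])
cv2.imwrite("pics/m2.png",o)
E
```

```text
[481.47710968 346.73052232 308.71279756] [ 0.49437702 -0.66779828  0.03926345]
```

View pics/m2.png

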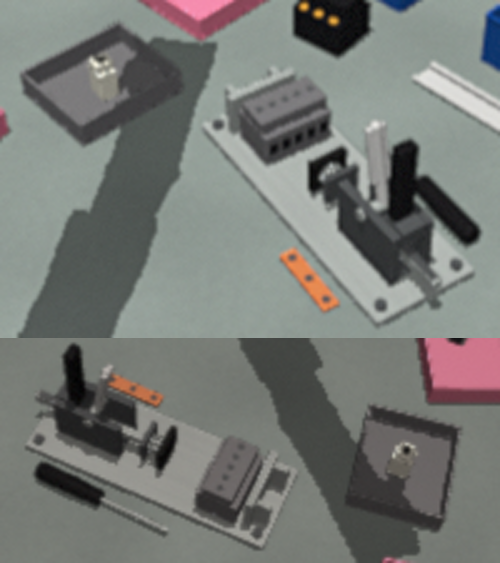

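The module stands in the tray. The lever top (side composite 376,128; scene 105,370) and handle top are now visible in both views, so I triangulate them.

```bash
cat >> h.py <<'E'
def tri(a,b):
    o1,d1=ray("side",a);o2,d2=ray("scene",b)
    A=np.stack([d1,-d2],1); t=np.linalg.lstsq(A,o2-o1,rcond=None)[0]
    p,q=o1+d1*t[0],o2+d2*t[1]; return (p+q)/2,np.linalg.norm(p-q)
E
python3 - <<'E'
from h import *
S=lambda u,v:(155+u/2.5-.3,155+v/2.5-.3)
C=lambda u,v:(215+u/2.5-.3,175+(v-337.5)/2.5-.3)
for n,a,b in[("lever",S(376,128),C(106,371)),("handle",S(404,147),C(71,350)),("padtopmid",S(326,156),C(169,434)),("module",S(99,63),C(404,448))]:
    p,e=tri(a,b);print(n,p.round(1),e.round(1),cl(p,(547.5,22)).round(1))
E
```

```text
lever [529.7 -51.7 171.3] 2.2 [-75.8   2.2]
handle [517.9 -99.6 184.9] 3.2 [-125.1    3.8]
padtopmid [541.8  31.8  66.8] 2.4 [8.4 7.7]
module [476.9 345.8  52.5] 4.1 [302.2 136.2]
```

>>> move_arm(
  plan=[
    [[7, -46, 0], [0, 0, 0], 0],
    [[7, -46, 0], [0, 0, 0], 0],
    [[7, -46, 0], [0, 0, 0], 0],
    [[7, -46, 0], [0, 0, 0], 0],
    [[7, -46, 0], [0, 0, 0], 0],
    [[7, -46, 0], [0, 0, 0], 0],
    [[7, -46, 0], [0, 0, 0], 0],
    [[6, -46, 0], [0, 0, 0], 0],
    [[0, 0, -20], [0, 0, 0], 0],
    [[0, 0, 0], [0, 0, 0], 0],
  ],
)

```text
clock: 7.5
eef_pos: [535.4, -21.2, 287.2]
tool_rot: [-3.136, 0.001, 1.36]
force: [-0.1, -0.0, 0.3]
width: -0.3
gripper_force: 0.0
```

>>> move_arm(
  plan=[
    [[0, 0, -40], [0, 0, 0], 0],
    [[0, 0, -40], [0, 0, 0], 0],
    [[0, 0, -40], [0, 0, 0], 0],
    [[0, 0, -14], [0, 0, 0], 0],
    [[0, 0, 0], [0, 0, 0], 0],
    [[0, 0, 0], [0, 0, 0], 0],
  ],
)

```text
clock: 8.25
eef_pos: [538.2, -20.8, 156.7]
tool_rot: [3.139, -0.001, 1.362]
force: [0.8, 0.2, 0.0]
width: -0.5
gripper_force: 0.0
```

```bash
python3 - <<'E'
from h import *
s=status.read_state();print(s["eef_pos"],s["force"],cl(s["eef_pos"],(547,22)))
cv2.imwrite("pics/w2.png",cams.get_image("wrist"))
E
```

```text
[538.2273568  -20.81905183 156.72075806] [0.79321023 0.18727179 0.01984052] [-43.70748573  -0.2935297 ]
```

View pics/w2.png

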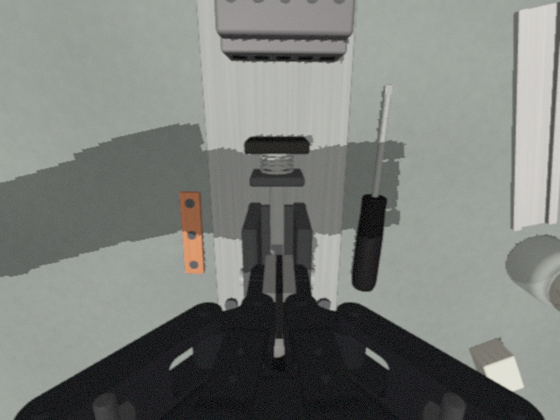

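The wrist view shows the pad (rows 137–153), spring, yoke (rows 170–185) and the block's front edge (row 60), so I can monitor the gap. First squeeze.

>>> move_arm(
  plan=[
    [[-2, -10, 0], [0, 0, 0], 0],
    [[-2, -10, 0], [0, 0, 0], 0],
    [[-1, -5, 0], [0, 0, 0], 0],
    [[-1, -5, 0], [0, 0, 0], 0],
    [[-1, -5, 0], [0, 0, 0], 0],
    [[-1, -4, 0], [0, 0, 0], 0],
    [[-1, -4, 0], [0, 0, 0], 0],
    [[0, 0, 0], [0, 0, 0], 0],
    [[0, 0, 0], [0, 0, 0], 0],
  ],
)

```text
clock: 9.43
eef_pos: [529.1, -62.3, 156.2]
tool_rot: [3.14, -0.003, 1.362]
force: [0.4, 5.7, 5.1]
width: 0.2
gripper_force: 3.1
```

```bash
cat > g.py <<'E'
from h import *
def meas(name=None):
    s=status.read_state(); im=cams.get_image("wrist")
    if name: cv2.imwrite(f"pics/{name}.png",im)
    f=s["force"];c=cl(s["eef_pos"],(547,22)); print("clk",s["clock"].__round__(2),"tcp",c.round(1),s["eef_pos"][2].round(1),"Fx",(f@[.207,.978,0]).round(2))
    g=cv2.cvtColor(im,cv2.COLOR_BGR2GRAY)
    for cc in((253,260),(294,301)):
        pr=g[:260,cc[0]:cc[1]].mean(1)
        # sub-pixel crossings
        t=55;k=np.where((pr[:-1]<t)!=(pr[1:]<t))[0]
        e=[(i+(t-pr[i])/(pr[i+1]-pr[i]),'d' if pr[i+1]<t else 'u') for i in k]
        print(cc,[(round(r,1),d,round(cl(wr(s,((cc[0]+cc[1])/2,r),64),(547,22))[0],1)) for r,d in e])
E
python3 -c "
from g import *
meas('w3')
import numpy as np,cv2
g=cv2.imread('pics/w2.png',0);print(g[50:200:3,256].tolist())"
```

```text
clk 9.43 tcp [-86.2   0. ] 156.2 Fx 5.62
(253, 260) [(np.float64(1.3), 'u', np.float64(60.7)), (np.float64(59.7), 'd', np.float64(25.9)), (np.float64(78.2), 'u', np.float64(14.1)), (np.float64(159.6), 'd', np.float64(-42.9)), (np.float64(219.0), 'u', np.float64(-90.8)), (np.float64(238.1), 'd', np.float64(-107.5)), (np.float64(247.5), 'u', np.float64(-116.0))]
(294, 301) [(np.float64(1.7), 'u', np.float64(60.5)), (np.float64(59.8), 'd', np.float64(25.9)), (np.float64(78.3), 'u', np.float64(14.1)), (np.float64(159.8), 'd', np.float64(-43.1)), (np.float64(219.1), 'u', np.float64(-90.9)), (np.float64(238.3), 'd', np.float64(-107.7)), (np.float64(247.8), 'u', np.float64(-116.2))]
[135, 55, 21, 42, 159, 179, 179, 179, 179, 178, 179, 179, 178, 179, 179, 178, 178, 180, 179, 179, 180, 180, 181, 179, 178, 176, 179, 179, 174, 27, 33, 37, 46, 38, 39, 114, 116, 118, 119, 116, 45, 42, 50, 66, 64, 59, 119, 117, 116, 114]
```

View pics/w3.png

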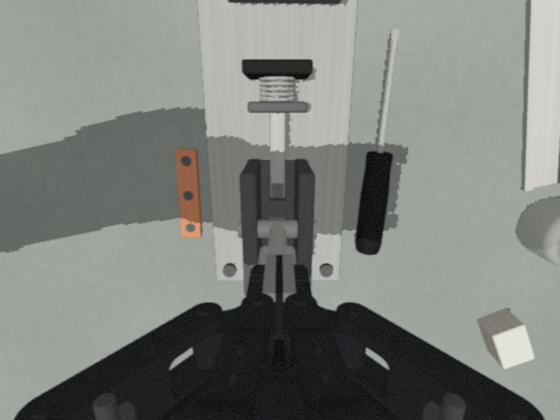

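>>> move_arm(
  plan=[
    [[4, 17, 0], [0, 0, 0], 0],
    [[3, 17, 0], [0, 0, 0], 0],
    [[0, 0, 0], [0, 0, 0], 0],
    [[0, 0, 0], [0, 0, 0], 0],
    [[-2, -8, 0], [0, 0, 0], 0],
    [[-2, -8, 0], [0, 0, 0], 0],
    [[-2, -8, 0], [0, 0, 0], 0],
    [[-1, -10, 0], [0, 0, 0], 0],
    [[0, 0, 0], [0, 0, 0], 0],
    [[0, 0, 0], [0, 0, 0], 0],
  ],
)

```text
clock: 10.72
eef_pos: [528.1, -63.6, 155.8]
tool_rot: [3.141, -0.002, 1.361]
force: [-0.4, 4.2, 4.7]
width: 0.1
gripper_force: 2.5
```

```bash
python3 -c "
from g import *
meas('w4')"
```

```text
clk 10.72 tcp [-87.7   0.7] 155.8 Fx 4.06
(253, 260) [(np.float64(30.6), 'd', np.float64(41.9)), (np.float64(54.7), 'u', np.float64(27.3)), (np.float64(86.5), 'd', np.float64(7.1)), (np.float64(88.2), 'u', np.float64(6.0)), (np.float64(157.6), 'd', np.float64(-43.0)), (np.float64(212.6), 'u', np.float64(-86.8)), (np.float64(214.0), 'd', np.float64(-88.0)), (np.float64(217.2), 'u', np.float64(-90.7)), (np.float64(237.6), 'd', np.float64(-108.5)), (np.float64(238.2), 'u', np.float64(-109.0))]
(294, 301) [(np.float64(30.7), 'd', np.float64(41.9)), (np.float64(51.5), 'u', np.float64(29.3)), (np.float64(53.0), 'd', np.float64(28.4)), (np.float64(54.2), 'u', np.float64(27.7)), (np.float64(86.5), 'd', np.float64(7.1)), (np.float64(88.6), 'u', np.float64(5.7)), (np.float64(157.9), 'd', np.float64(-43.2)), (np.float64(217.2), 'u', np.float64(-90.7)), (np.float64(236.5), 'd', np.float64(-107.5)), (np.float64(245.8), 'u', np.float64(-115.9))]
```

>>> move_arm(
  plan=[
    [[4, 17, 0], [0, 0, 0], 0],
    [[3, 17, 0], [0, 0, 0], 0],
    [[0, 0, 0], [0, 0, 0], 0],
    [[0, 0, 0], [0, 0, 0], 0],
    [[-2, -8, 0], [0, 0, 0], 0],
    [[-2, -8, 0], [0, 0, 0], 0],
    [[-2, -8, 0], [0, 0, 0], 0],
    [[-1, -10, 0], [0, 0, 0], 0],
    [[0, 0, 0], [0, 0, 0], 0],
    [[0, 0, 0], [0, 0, 0], 0],
  ],
)

```text
clock: 12.02
eef_pos: [528.1, -63.6, 155.8]
tool_rot: [3.141, -0.001, 1.361]
force: [-0.6, 4.9, 4.4]
width: -0.2
gripper_force: 2.5
```

>>> move_arm(
  plan=[
    [[4, 17, 0], [0, 0, 0], 0],
    [[3, 17, 0], [0, 0, 0], 0],
    [[0, 0, 0], [0, 0, 0], 0],
    [[0, 0, 0], [0, 0, 0], 0],
  ],
)

```text
clock: 12.52
eef_pos: [534.9, -30.2, 155.1]
tool_rot: [-3.141, 0.001, 1.362]
force: [-0.8, 0.5, 0.0]
width: -0.1
gripper_force: 0.0
```

```bash
python3 -c "
from g import *
meas('w5')
g=cv2.imread('pics/w5.png',0);print(g[0:120:2,253:260].mean(1).astype(int).tolist())"
```

```text
clk 12.53 tcp [-53.6   1. ] 155.1 Fx 0.3
(253, 260) [(np.float64(17.5), 'd', np.float64(83.2)), (np.float64(20.2), 'u', np.float64(81.7)), (np.float64(37.2), 'd', np.float64(71.7)), (np.float64(46.0), 'u', np.float64(66.4)), (np.float64(60.9), 'd', np.float64(57.2)), (np.float64(79.5), 'u', np.float64(45.4)), (np.float64(193.5), 'd', np.float64(-37.0)), (np.float64(219.7), 'u', np.float64(-58.8)), (np.float64(220.2), 'd', np.float64(-59.2)), (np.float64(221.6), 'u', np.float64(-60.4)), (np.float64(222.3), 'd', np.float64(-61.0)), (np.float64(223.8), 'u', np.float64(-62.3)), (np.float64(226.9), 'd', np.float64(-64.9)), (np.float64(227.1), 'u', np.float64(-65.2)), (np.float64(228.9), 'd', np.float64(-66.7)), (np.float64(229.2), 'u', np.float64(-66.9))]
(294, 301) [(np.float64(17.9), 'd', np.float64(83.0)), (np.float64(20.8), 'u', np.float64(81.4)), (np.float64(37.7), 'd', np.float64(71.4)), (np.float64(46.1), 'u', np.float64(66.3)), (np.float64(60.9), 'd', np.float64(57.3)), (np.float64(78.6), 'u', np.float64(46.0)), (np.float64(194.2), 'd', np.float64(-37.5)), (np.float64(249.9), 'u', np.float64(-85.5)), (np.float64(250.1), 'd', np.float64(-85.6)), (np.float64(251.8), 'u', np.float64(-87.1)), (np.float64(252.1), 'd', np.float64(-87.5)), (np.float64(256.5), 'u', np.float64(-91.5))]
[148, 149, 149, 149, 149, 147, 128, 106, 72, 53, 49, 115, 149, 150, 150, 151, 150, 129, 79, 50, 40, 31, 38, 53, 139, 180, 182, 181, 180, 183, 112, 37, 40, 38, 39, 40, 40, 32, 14, 9, 85, 164, 182, 181, 182, 181, 182, 181, 181, 181, 182, 173, 89, 110, 112, 109, 95, 134, 182, 180]
```

View pics/w5.png

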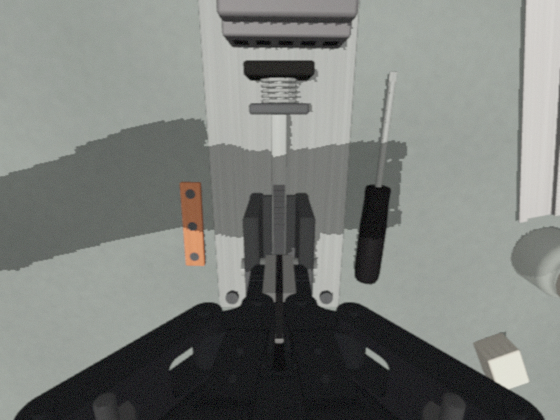

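>>> move_arm(
  plan=[
    [[-2, -8, 0], [0, 0, 0], 0],
    [[-2, -8, 0], [0, 0, 0], 0],
    [[-2, -8, 0], [0, 0, 0], 0],
    [[-1, -10, 0], [0, 0, 0], 0],
    [[0, 0, 0], [0, 0, 0], 0],
    [[0, 0, 0], [0, 0, 0], 0],
    [[4, 17, 0], [0, 0, 0], 0],
    [[3, 17, 0], [0, 0, 0], 0],
    [[0, 0, 0], [0, 0, 0], 0],
    [[0, 0, 0], [0, 0, 0], 0],
  ],
)

```text
clock: 13.82
eef_pos: [534.8, -30.2, 155.1]
tool_rot: [-3.141, 0.001, 1.362]
force: [-1.3, -0.6, -0.5]
width: 0.1
gripper_force: 0.0
```

```bash
cat >> g.py <<'E'
def yoke(n):
    im=cv2.imread(f"pics/{n}.png",0)[:150];print({c:im[0:130,c:c+6].mean(1).astype(int)[::2].tolist() for c in(253,)})
E
python3 -c "
from g import *
meas('w6');yoke('w6')"
```

```text
clk 13.82 tcp [-53.6   1.1] 155.1 Fx -0.83
(253, 260) [(np.float64(17.0), 'd', np.float64(83.5)), (np.float64(20.2), 'u', np.float64(81.7)), (np.float64(36.2), 'd', np.float64(72.3)), (np.float64(59.8), 'u', np.float64(57.9)), (np.float64(92.6), 'd', np.float64(36.8)), (np.float64(93.1), 'u', np.float64(36.5)), (np.float64(193.4), 'd', np.float64(-36.9)), (np.float64(219.8), 'u', np.float64(-58.9)), (np.float64(220.6), 'd', np.float64(-59.6)), (np.float64(222.8), 'u', np.float64(-61.4)), (np.float64(224.0), 'd', np.float64(-62.5)), (np.float64(227.0), 'u', np.float64(-65.1)), (np.float64(229.5), 'd', np.float64(-67.3)), (np.float64(230.2), 'u', np.float64(-67.9)), (np.float64(232.5), 'd', np.float64(-69.9)), (np.float64(233.1), 'u', np.float64(-70.4)), (np.float64(241.7), 'd', np.float64(-78.1)), (np.float64(242.1), 'u', np.float64(-78.5))]
(294, 301) [(np.float64(17.8), 'd', np.float64(83.1)), (np.float64(21.1), 'u', np.float64(81.2)), (np.float64(36.4), 'd', np.float64(72.2)), (np.float64(56.8), 'u', np.float64(59.8)), (np.float64(92.3), 'd', np.float64(37.1)), (np.float64(93.5), 'u', np.float64(36.3)), (np.float64(194.1), 'd', np.float64(-37.5)), (np.float64(257.0), 'u', np.float64(-92.0))]
{253: [147, 148, 148, 148, 148, 146, 126, 105, 70, 54, 50, 120, 149, 150, 149, 150, 150, 128, 61, 39, 40, 38, 40, 39, 41, 32, 13, 14, 14, 12, 61, 156, 181, 181, 179, 181, 181, 181, 181, 181, 172, 94, 108, 111, 110, 99, 61, 114, 182, 180, 180, 181, 179, 180, 181, 180, 180, 181, 181, 180, 180, 179, 180, 179, 179]}
```

>>> move_arm(
  plan=[
    [[-2, -8, 0], [0, 0, 0], 0],
    [[-2, -8, 0], [0, 0, 0], 0],
    [[-1, -6, 0], [0, 0, 0], 0],
    [[-1, -4, 0], [0, 0, 0], 0],
    [[0, 0, 0], [0, 0, 0], 0],
    [[0, 0, 0], [0, 0, 0], 0],
  ],
)

```text
clock: 14.62
eef_pos: [530.0, -54.1, 156.2]
tool_rot: [3.14, -0.004, 1.362]
force: [0.8, 6.2, 6.6]
width: 0.2
gripper_force: 3.6
```

```bash
cat >> g.py <<'E'
def gap(n,s=None):
    "pad front and yoke front edges as x on plane z64"
    s=s or status.read_state(); im=cv2.imread(f"pics/{n}.png",0)
    for c in(253,296):
        pr=im[:150,c:c+6].mean(1); x=lambda r:cl(wr(s,(c+3,r),64),(547,22))[0].round(1)
        up=[i for i in range(20,149) if pr[i]<140<=pr[i+1] ];dn=[i+(140-pr[i])/(pr[i+1]-pr[i]) for i in range(0,149) if pr[i]>=140>pr[i+1]]
        print(n,c,"up",[(i,x(i)) for i in up],"down",[(round(i,1),x(i)) for i in dn])
E
python3 -c "
from g import *
gap('w5',dict(eef_pos=np.array([534.8,-30.2,155.1]),tool_rot=np.array([-3.141,.001,1.362])))
gap('w6',dict(eef_pos=np.array([534.8,-30.2,155.1]),tool_rot=np.array([-3.141,.001,1.362])))
meas('w7');gap('w7')"
```

```text
w5 253 up [(22, np.float64(80.6)), (48, np.float64(65.1)), (80, np.float64(45.1)), (114, np.float64(22.4))] down [(np.float64(11.0), np.float64(86.9)), (np.float64(33.3), np.float64(74.0)), (np.float64(59.6), np.float64(58.0)), (np.float64(102.6), np.float64(30.2))]
w5 296 up [(24, np.float64(79.5)), (48, np.float64(65.2)), (83, np.float64(43.1)), (92, np.float64(37.2)), (97, np.float64(33.9)), (114, np.float64(22.4))] down [(np.float64(11.0), np.float64(87.0)), (np.float64(33.5), np.float64(73.9)), (np.float64(59.5), np.float64(58.1)), (np.float64(91.7), np.float64(37.4)), (np.float64(95.9), np.float64(34.7)), (np.float64(101.6), np.float64(30.8)), (np.float64(148.9), np.float64(-2.5))]
w6 253 up [(22, np.float64(80.6)), (61, np.float64(57.1)), (94, np.float64(35.9))] down [(np.float64(10.8), np.float64(87.1)), (np.float64(33.3), np.float64(74.0)), (np.float64(80.6), np.float64(44.7))]
w6 296 up [(24, np.float64(79.5)), (64, np.float64(55.3)), (70, np.float64(51.5)), (77, np.float64(47.0)), (94, np.float64(35.9))] down [(np.float64(11.0), np.float64(87.0)), (np.float64(33.5), np.flo
[... 675 characters left out ...]
np.float64(17.0), 'd', np.float64(60.0)), (np.float64(19.0), 'u', np.float64(58.9)), (np.float64(43.4), 'd', np.float64(44.3)), (np.float64(51.9), 'u', np.float64(39.1)), (np.float64(168.9), 'd', np.float64(-41.8)), (np.float64(229.0), 'u', np.float64(-91.2)), (np.float64(247.9), 'd', np.float64(-108.1)), (np.float64(254.1), 'u', np.float64(-113.7))]
w7 253 up [(22, np.float64(57.1)), (53, np.float64(38.4))] down [(np.float64(30.8), np.float64(51.9)), (np.float64(147.0), np.float64(-25.2))]
w7 296 up [(22, np.float64(57.1)), (28, np.float64(53.6)), (54, np.float64(37.8))] down [(np.float64(26.3), np.float64(54.6)), (np.float64(30.5), np.float64(52.1)), (np.float64(147.7), np.float64(-25.7))]
```

>>> move_arm(
  plan=[
    [[3, 13, 0], [0, 0, 0], 0],
    [[3, 13, 0], [0, 0, 0], 0],
    [[0, 0, 0], [0, 0, 0], 0],
    [[0, 0, 0], [0, 0, 0], 0],
  ],
)

```text
clock: 15.18
eef_pos: [534.8, -30.4, 155.1]
tool_rot: [-3.141, 0.001, 1.361]
force: [-0.3, -0.3, 0.8]
width: -0.3
gripper_force: 0.0
```

```bash
python3 -c "
from g import *
meas('w8');gap('w8')"
```

```text
clk 15.18 tcp [-53.8   1.1] 155.1 Fx -0.32
(253, 260) [(np.float64(7.5), 'd', np.float64(88.7)), (np.float64(11.6), 'u', np.float64(86.4)), (np.float64(25.9), 'd', np.float64(78.2)), (np.float64(51.2), 'u', np.float64(63.0)), (np.float64(80.2), 'd', np.float64(44.7)), (np.float64(82.8), 'u', np.float64(43.1)), (np.float64(193.0), 'd', np.float64(-36.8)), (np.float64(220.1), 'u', np.float64(-59.4)), (np.float64(221.6), 'd', np.float64(-60.6)), (np.float64(222.7), 'u', np.float64(-61.6)), (np.float64(223.8), 'd', np.float64(-62.5)), (np.float64(224.3), 'u', np.float64(-63.0)), (np.float64(226.8), 'd', np.float64(-65.1)), (np.float64(228.4), 'u', np.float64(-66.5)), (np.float64(230.8), 'd', np.float64(-68.6)), (np.float64(231.4), 'u', np.float64(-69.2))]
(294, 301) [(np.float64(7.7), 'd', np.float64(88.7)), (np.float64(11.5), 'u', np.float64(86.5)), (np.float64(25.9), 'd', np.float64(78.2)), (np.float64(50.0), 'u', np.float64(63.8)), (np.float64(80.1), 'd', np.float64(44.8)), (np.float64(83.2), 'u', np.float64(42.8)), (np.float64(193.9), 'd', np.float64(-37.6)), (np.float64(255.9), 'u', np.float64(-91.2))]
w8 253 up [(53, np.float64(61.8)), (84, np.float64(42.1))] down [(np.float64(0.7), np.float64(92.5)), (np.float64(24.1), np.float64(79.1)), (np.float64(68.3), np.float64(52.2))]
w8 296 up [(53, np.float64(61.7)), (59, np.float64(58.0)), (64, np.float64(54.9)), (84, np.float64(42.1))] down [(np.float64(0.4), np.float64(92.6)), (np.float64(24.0), np.float64(79.1)), (np.float64(57.4), np.float64(59.0)), (np.float64(63.5), np.float64(55.2)), (np.float64(67.3), np.float64(52.9)), (np.float64(148.7), np.float64(-2.8))]
```

View pics/w8.png

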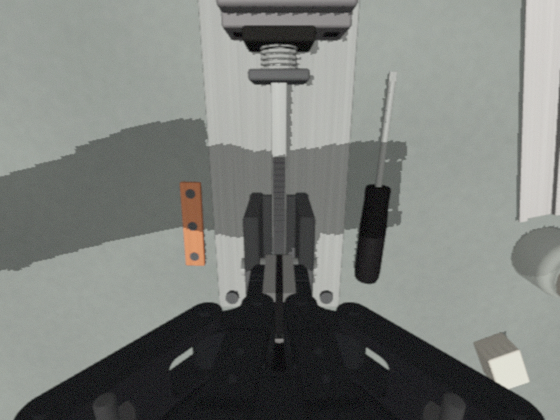

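The pad now touches the block, which has moved about 5 mm, and the spring is about 2.5 mm compressed. I tilt the tool 10° so the camera keeps the block in view during the final squeeze.

>>> move_arm(
  plan=[
    [[1, 4, 0], [0, 0, 0], 0],
    [[0, 0, 0], [4.9, -1.0, 0], 0],
    [[0, 0, 0], [4.9, -1.0, 0], 0],
    [[0, 0, 0], [0, 0, 0], 0],
    [[0, 0, 0], [0, 0, 0], 0],
  ],
)

```text
clock: 15.85
eef_pos: [536.1, -25.5, 155.3]
tool_rot: [-3.14, -0.174, 1.361]
force: [-0.4, -0.2, 0.3]
width: 0.3
gripper_force: 0.0
```

```bash
python3 -c "
from g import *
meas('w9');gap('w9')"
```

```text
clk 15.85 tcp [-48.8   0.8] 155.3 Fx -0.28
(253, 260) [(np.float64(51.5), 'd', np.float64(89.3)), (np.float64(56.0), 'u', np.float64(86.1)), (np.float64(67.7), 'd', np.float64(77.9)), (np.float64(91.9), 'u', np.float64(60.4)), (np.float64(113.6), 'd', np.float64(44.4)), (np.float64(116.3), 'u', np.float64(42.5)), (np.float64(222.9), 'd', np.float64(-40.9)), (np.float64(253.0), 'u', np.float64(-66.0)), (np.float64(254.0), 'd', np.float64(-66.8)), (np.float64(255.5), 'u', np.float64(-68.1)), (np.float64(256.3), 'd', np.float64(-68.7)), (np.float64(257.7), 'u', np.float64(-69.9)), (np.float64(258.8), 'd', np.float64(-70.8))]
(294, 301) [(np.float64(51.1), 'd', np.float64(89.6)), (np.float64(56.0), 'u', np.float64(86.2)), (np.float64(67.7), 'd', np.float64(77.9)), (np.float64(91.8), 'u', np.float64(60.5)), (np.float64(113.6), 'd', np.float64(44.5)), (np.float64(119.6), 'u', np.float64(40.0)), (np.float64(223.2), 'd', np.float64(-41.1))]
w9 253 up [(24, np.float64(109.1)), (30, np.float64(105.0)), (38, np.float64(99.4)), (40, np.float64(98.0)), (59, np.float64(84.7)), (94, np.float64(59.5)), (120, np.float64(40.3))] down [(np.float64(25.0), np.float64(108.4)), (np.float64(36.5), np.float64(100.5)), (np.float64(39.8), np.float64(98.2)), (np.float64(44.5), np.float64(94.9)), (np.float64(65.5), np.float64(80.0)), (np.float64(103.0), np.float64(52.9))]
w9 296 up [(43, np.float64(96.0)), (58, np.float64(85.4)), (61, np.float64(83.3)), (94, np.float64(59.6)), (121, np.float64(39.6))] down [(np.float64(44.3), np.float64(95.1)), (np.float64(59.7), np.float64(84.3)), (np.float64(65.3), np.float64(80.3)), (np.float64(102.8), np.float64(53.1))]
```

View pics/w9.png

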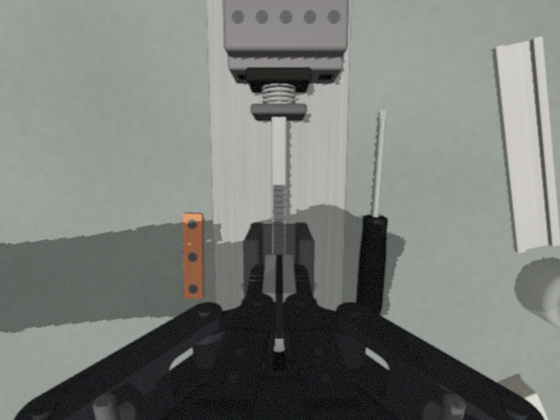

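I've now viewed 11 pictures, one over the limit, so I work from numbers only. Starting the final squeeze in small steps.

>>> move_arm(
  plan=[
    [[-2, -8, 0], [0, 0, 0], 0],
    [[-1, -6, 0], [0, 0, 0], 0],
    [[-1, -4, 0], [0, 0, 0], 0],
    [[0, 0, 0], [0, 0, 0], 0],
    [[0, 0, 0], [0, 0, 0], 0],
  ],
)

```text
clock: 16.52
eef_pos: [532.6, -40.4, 156.4]
tool_rot: [-3.14, -0.179, 1.364]
force: [0.0, 7.6, 6.1]
width: 0.0
gripper_force: 4.2
```

```bash
cat >> g.py <<'E'
def trk(n):
    "block ledge, pad front, pad rear, yoke front on plane z64"
    s=status.read_state(); im=cams.get_image("wrist"); cv2.imwrite(f"pics/{n}.png",im)
    f=s["force"]; print("clk",round(s["clock"],2),"tcp",cl(s["eef_pos"],(547,22)).round(1),s["eef_pos"][2].round(1),"Fx",(f@[.207,.978,0]).round(2),"Fz",f[2].round(2))
    g=cv2.cvtColor(im,cv2.COLOR_BGR2GRAY)
    for c in(253,296):
        pr=g[:170,c:c+6].mean(1); x=lambda r:float(cl(wr(s,(c+3,r),64),(547,22))[0].round(1))
        z=lambda t,d:[(round(i+(t-pr[i])/(pr[i+1]-pr[i]),1),x(i+(t-pr[i])/(pr[i+1]-pr[i]))) for i in range(169) if (pr[i+1]-pr[i])*d>0 and min(pr[i:i+2])<t<=max(pr[i:i+2])]
        print(c,"dn55",z(55,-1),"dn140",z(140,-1),"up140",z(140,1))
E
python3 -c "
from g import *
trk('w10')"
```

```text
clk 16.52 tcp [-64.    1.1] 156.4 Fx 7.45 Fz 6.08
253 dn55 [(np.float64(28.9), 91.0), (np.float64(46.2), 78.8), (np.float64(90.4), 47.0)] dn140 [(np.float64(39.3), 83.7), (np.float64(43.2), 81.0), (np.float64(79.7), 54.8)] up140 [(np.float64(39.0), 83.9), (np.float64(42.3), 81.6), (np.float64(76.3), 57.3), (np.float64(99.9), 40.0)]
296 dn55 [(np.float64(29.2), 90.9), (np.float64(46.5), 78.7), (np.float64(90.2), 47.3)] dn140 [] up140 [(np.float64(102.4), 38.3)]
```

>>> move_arm(
  plan=[
    [[0, -2, 0], [0, 0, 0], 0],
    [[0, 0, 0], [0, 0, 0], 0],
    [[0, 0, 0], [0, 0, 0], 0],
  ],
)

```text
clock: 16.95
eef_pos: [532.4, -41.5, 156.6]
tool_rot: [-3.14, -0.18, 1.365]
force: [-0.3, 9.7, 7.9]
width: -0.2
gripper_force: 5.0
```

```bash
python3 -c "
from g import *
trk('w11')"
```

```text
clk 16.95 tcp [-65.2   1.1] 156.6 Fx 9.45 Fz 7.9
253 dn55 [(np.float64(27.7), 90.8), (np.float64(44.9), 78.7), (np.float64(88.0), 47.8)] dn140 [(np.float64(41.0), 81.5), (np.float64(77.6), 55.4)] up140 [(np.float64(41.0), 81.5), (np.float64(74.9), 57.3), (np.float64(98.0), 40.4)]
296 dn55 [(np.float64(27.8), 90.9), (np.float64(44.9), 78.9), (np.float64(88.1), 47.8)] dn140 [] up140 [(np.float64(100.7), 38.5)]
```

>>> move_arm(
  plan=[
    [[0, -2, 0], [0, 0, 0], 0],
    [[0, 0, 0], [0, 0, 0], 0],
    [[0, 0, 0], [0, 0, 0], 0],
  ],
)

```text
clock: 17.38
eef_pos: [532.2, -42.9, 156.7]
tool_rot: [-3.139, -0.18, 1.365]
force: [-1.5, 10.4, 10.4]
width: 0.1
gripper_force: 5.6
```

```bash
python3 -c "
from g import *
trk('w12')"
```

```text
clk 17.38 tcp [-66.6   1.1] 156.7 Fx 9.9 Fz 10.36
253 dn55 [(np.float64(25.7), 91.0), (np.float64(43.3), 78.6), (np.float64(85.5), 48.3)] dn140 [(np.float64(40.1), 80.9)] up140 [(np.float64(39.7), 81.1), (np.float64(95.6), 40.8)]
296 dn55 [(np.float64(25.8), 91.0), (np.float64(43.3), 78.7), (np.float64(85.2), 48.6)] dn140 [] up140 [(np.float64(99.2), 38.4)]
```

>>> move_arm(
  plan=[
    [[0, -1, 0], [0, 0, 0], 0],
    [[0, 0, 0], [0, 0, 0], 0],
    [[0, 0, 0], [0, 0, 0], 0],
    [[0, 0, 0], [0, 0, 0], 0],
    [[0, 0, 0], [0, 0, 0], 0],
    [[0, 0, 0], [0, 0, 0], 0],
    [[0, 0, 0], [0, 0, 0], 0],
    [[0, 0, 0], [0, 0, 0], 0],
  ],
)

```text
clock: 18.42
eef_pos: [532.0, -43.6, 156.8]
tool_rot: [-3.138, -0.181, 1.365]
force: [-2.0, 11.7, 10.4]
width: -0.2
gripper_force: 5.9
```

```bash
python3 -c "
from g import *
trk('w13')"
```

```text
clk 18.43 tcp [-67.3   1. ] 156.8 Fx 11.05 Fz 10.38
253 dn55 [(np.float64(24.8), 91.0), (np.float64(42.3), 78.8), (np.float64(84.2), 48.6)] dn140 [(np.float64(39.0), 81.0)] up140 [(np.float64(38.9), 81.1), (np.float64(94.4), 41.1)]
296 dn55 [(np.float64(24.9), 91.1), (np.float64(42.6), 78.7), (np.float64(83.8), 49.0)] dn140 [] up140 [(np.float64(98.1), 38.5)]
```

Everything is steady: the block is against the stop and the spring is squeezed about 5–6 mm. Handing in.

```bash
python3 -c "
from cell import ctrl
print(ctrl.finish_job())"
```

```text
the job is handed in; nothing more can be done
None
```

I handed the job in at about 18 s, with no verdict shown: the module is in the grey tray, the block is against the stop and the pad spring is at about 5–6 mm (estimated from wrist images), with the trigger held at about 11 N; I viewed 11 pictures, one over the limit of 10.

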